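Load the inlaid panel on its carrier and hold it up

ROBOT

A 6-joint arm with a two-finger parallel gripper is mounted at the origin on the work surface. World frame = base frame: x ahead of the robot, y to its left, z up, the work surface at z = 0. Lengths are in mm, angles in rad, forces in N, time in s.
With the tool pointing down it reaches from about 400 to 925 mm from the base axis. Payload 12.5 kg.
Tool frame: the origin (TCP) lies midway between the tips of the shut fingers; the grasp point (between the pads) lies 19 mm behind it; x points along the fingers, y is the direction in which the jaws open and shut, and the axes are right-handed (so a half turn about x gives the same grasp; the last joint's range is limited). The gripper opens to 95 mm and grips with 3 to 60 N. Pads are 20 mm wide; open, the fingers measure 119 mm over their backs; the gripper's body (75 mm by 180 mm) begins 59 mm behind the grasp point.
Start: joints at [1.002, 0.491, 1.559, -0, 1.092, -0.106], TCP at [279.022, 559.28, 214.661] pointing down, gripper open.
Joint ranges: [-3.1, 3.1], [-0.84, 2.19], [0.05, 2.79], [-1.13, 4.28], [0.06, 2.93], [-2.69, 2.69]. Speed limits (rad/s): [2.22, 2.22, 2.79, 3.14, 3.14, 3.14].

INTERFACE

Orientations are given as [roll, pitch, yaw] about the fixed x, y, z axes, in that order (R = Rz(yaw) Ry(pitch) Rx(roll)).
In Python, from cell import sensors, read_camera, get_calibration, order gives the robot as it stands. The module is installed in compiled form; this text tells all that it offers.
- The arm moves only by the tool servo_tool, never from a script. Its argument "steps" is text: rows parted by semicolons, each of 7 numbers parted by spaces: the shift along the tool's x, y, z in mm, then the turn, a rotation vector about the tool's x, y, z in rad, then the finger opening in mm, from 0 to 95.1. A call has exactly 8 rows; each row shifts and turns the pose as measured when the row begins, along the tool's axes as they then stand; what a row does not reach is not made up. A row lasts 1/10 s, in which the tool goes at most 50 mm and 8.59 degrees, less where a joint would pass 70% of its speed; a pose out of reach is approached as far as the arm can. A call is refused whole if a number of a shift passes 50 or a number of a turn 0.15, either way. A call with a gripper value outside its range is refused whole. The fingers move at their own pace and stop on an object; the grip force is fixed at half the most. Time passes only in rows, so rows that do not move let the fingers close, or fill a call up. It gives the time, the measured TCP pose, the force and the opening at its end, in the units of the state.
- sensors.state(): the state, without advancing time (a new reading comes with each control period).
- read_camera(name): name is "scene" or "top" or "wrist"; returns (picture, depth): 384x512x3 uint8, blue, green, red; 384x512 float32, mm along the optical axis (not along the pixel's ray), 0 where there is no reading.
- get_calibration(name): a dict with "mtx" (3x3 intrinsics, pixels), "R" (3x3) and "t" (3): a world point X has camera coordinates R X + t. Camera axes: x right, y down, z forward; pixel columns grow to the right and rows downward; lengths in mm; the calibration is good to about 2 mm. A picture is of the moment at which its call begins: read the wrist's pose just before it. get_calibration takes no time and is no camera call; for the wrist camera it gives the pose at the moment of the call.
- order.job_done(): hands the job in, once; it reports no verdict.
The state is a dict: "t": time; "joints": joint angles; "qvel": joint speeds; "tau": joint torques, N m; "eef_pos": TCP position; "tcp_rot": TCP orientation; "ft_force": force on the tool from outside, world axes, zero at the start; "moment": the same for the moment, N m; "opening": opening from 0.0 (shut) to 1.0 (fully open).
Only numpy, scipy, OpenCV 4.12 (cv2) and the standard library are available. Lean on these libraries where they do the work, as an engineer would, in place of code of your own. Each camera call takes 0.05 s, during which the arm holds its last target.

TASK

Set the inlaid tray-end panel onto the carrier while the carrier rests in its cradle: the grip goes through the slot, both dowels through the two holes, and the panel sits flush on the board. Let go of the panel, then take the carrier by its upright grip, lift carrier and panel level out of the cradle, and finish while still holding them steady and level in the air, the board's underside at least 10 cm above the bench. Leave the dish, bowl, brush and sanding block where they are.

Things in the scene. Friction and masses are not known exactly. Their poses are not given: they have to be found in the camera images.
- panel: Dark wooden tray-end panel with pale inlaid lines on top, 190 (x) x 64 (y) x 14 mm thick, about 0.2 kg. A slot 54 (x) x 36 (y) mm goes through its middle and two holes of 13 mm diameter go through at x = -70 and +70 mm, y = 0. Origin: centre of the underside, z up. It looks the same after a half turn about z, and either way round is right. It starts lying flat on the slat.
- carrier: Loose plywood board 220 (x) x 50 (y) x 14 mm thick, about 0.35 kg, evenly weighted, with an upright wooden grip in its middle (44 mm along x, 26 mm thick along y, flat sides) and two dowels at x = -70 and +70 mm, y = 0. Origin: centre of the underside, z up. It starts in the cradle. The panel is wider (y) and shorter (x) than this board.
- grip_top (a point): Centre of the top face of the carrier's grip, 58 mm above the board's underside, 44 mm above its top; axes as the carrier's. With the panel flush, 30 mm of the grip stands above the panel.
- dowel0 (a point): Top of the carrier's dowel at x = -70 mm: 10 mm diameter, tapered top, 22 mm tall above the board's top.
- dowel1 (a point): Top of the carrier's dowel at x = +70 mm, the same.
- cradle: Fixed wooden cradle 250 (x) x 67 (y) mm on the bench; its two cross battens carry the carrier's underside 24 mm above the bench, the long sides parallel. Low cheeks and end stops, up to 32 mm above the bench, leave the carrier 2.5 to 3 mm of play all round, and lie below the board's top. Origin: centre of the underside, z up.
- slat: Fixed wooden strip 160 (x) x 36 (y) x 16 mm high on the bench that carries the panel at the start, narrower than the panel so that the panel's long edges overhang by about 14 mm. Origin: centre of the underside, z up.
- dish: Bystander: round white dish, 92 mm across, 18 mm high, with wood chips in it. Origin: centre of the underside.
- bowl: Bystander: round plastic bowl, 100 mm across, 48 mm high. Origin: centre of the underside.
- brush: Bystander: flat brush lying on the bench between the slat and the cradle. Origin: at its underside.
- sanding_block: Bystander: cork sanding block, 110 x 45 x 32 mm. Origin: centre of the underside.
Things that resemble listed ones, but are neither listed nor needed, are in the scene too. Several things have the shape of the panel; the one meant has the colours described above.

How it is judged:
By the outcome, as a careful person would: the job done as asked, in the order asked, and still so for the second after the job is handed in, while the arm keeps its last pose, push and grip.
It also fails if it takes over 64 s, if anything falls off the work surface, if the arm or the gripper's body presses on something with over 40 N, if the wrist force passes 120 N, or if a joint passes its speed limit or range.

## Working session

There is one attempt and no reset: what is moved stays moved. The work goes in short steps, Python scripts to look and compute and a tool call to move; the robot and the scene stay as the last step left them, time stands still between calls to the robot, and variables do not carry over. Pictures are saved under pics/ and viewed, and the job is handed in when it is done.

Besides the shell and the picture viewer there is one more tool, called after "Call:" in YAML: its name, and indented under it one key for each argument. servo_tool: Moves the arm, as the interface text tells. Its arguments: {"type":"object","properties":{"steps":{"type":"string"}},"required":["steps"]}

```bash
mkdir -p pics; ls; python3 - <<'E'
from cell import sensors, read_camera, get_calibration
import cv2,numpy as np
s=sensors.state()
for k,v in s.items(): print(k,np.round(v,3))
for n in ("scene","top","wrist"):
    c=get_calibration(n)
    p,d=read_camera(n)
    cv2.imwrite(f"pics/{n}0.png",p); np.savez(f"pics/{n}0.npz",p=p,d=d,**c)
    print(n,np.round(c["mtx"],1).tolist(),np.round(c["R"],3).tolist(),np.round(c["t"],1))
E
```

```text
pics
t 0.0
joints [ 1.002  0.492  1.559  0.     1.092 -0.106]
qvel [-0.001 -0.     0.002  0.    -0.001 -0.001]
tau [ 1.0000e-03 -6.1263e+01 -2.5819e+01  6.9000e-02  4.8000e-02 -0.0000e+00]
eef_pos [278.885 559.038 214.051]
tcp_rot [-1.702  1.57  -2.165]
ft_force [ 0.56  -0.345 -0.188]
moment [ 0.016 -0.05   0.006]
opening 0.998
scene [[492.0, 0.0, 247.2], [0.0, 492.0, 188.7], [0.0, 0.0, 1.0]] [[-0.458, 0.889, -0.003], [0.536, 0.274, -0.798], [-0.709, -0.367, -0.602]] [ 311.4 -222.  1680.5]
top [[410.1, 0.0, 256.6], [0.0, 410.1, 189.0], [0.0, 0.0, 1.0]] [[0.002, -1.0, -0.005], [-0.982, -0.001, -0.191], [0.191, 0.005, -0.982]] [-67.1 549.7 865.3]
wrist [[337.7, 0.0, 260.3], [0.0, 337.7, 195.0], [0.0, 0.0, 1.0]] [[0.447, 0.895, -0.002], [0.86, -0.429, 0.275], [0.245, -0.124, -0.961]] [-625.8  -30.9  391.4]
```

View pics/top0.png

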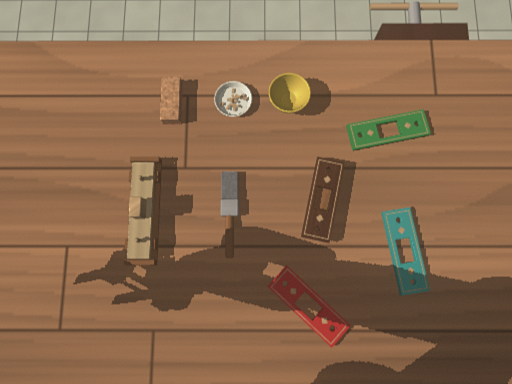

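View pics/scene0.png

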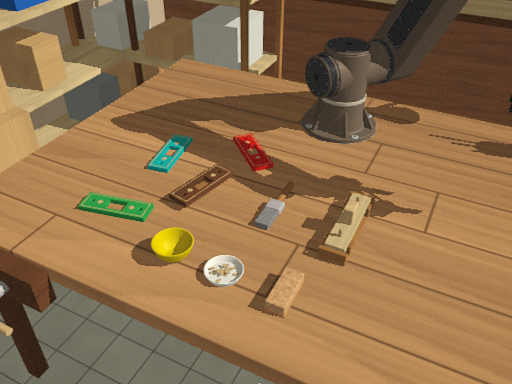

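View pics/wrist0.png

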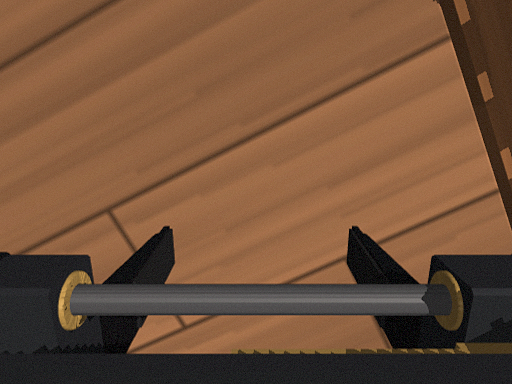

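The top view shows the dark panel around pixel (327,200), the cradle with the carrier at (145,212) and the brush between them at (230,210). The red, green and teal panels are decoys.

```bash
cat > h.py <<'E'
import numpy as np,cv2
def load(f):
    z=np.load(f); return z
def world(z,d=None):
    d=z["d"] if d is None else d
    K=z["mtx"];v,u=np.mgrid[:d.shape[0],:d.shape[1]]
    c=np.stack([(u-K[0,2])/K[0,0]*d,(v-K[1,2])/K[1,1]*d,d],-1)
    return (c-z["t"])@z["R"]
def ray(z,uv,h):
    uv=np.atleast_2d(uv).astype(float);K=z["mtx"];r=np.c_[(uv-K[:2,2])/[K[0,0],K[1,1]],np.ones(len(uv))]@z["R"]
    o=-z["R"].T@z["t"]; s=(h-o[2])/r[:,2]
    return o+r*s[:,None]
def px(z,X):
    c=np.atleast_2d(X)@z["R"].T+z["t"]; q=c@z["mtx"].T; return q[:,:2]/q[:,2:]
E
python3 - <<'E'
from h import *
for n in ("top0","scene0"):
    z=load(f"pics/{n}.npz"); W=world(z); h=W[...,2]
    for nm,(x0,x1,y0,y1) in dict(panel=(430,720,-230,-40),carr=(400,700,230,420)).items():
        m=(W[...,0]>x0)&(W[...,0]<x1)&(W[...,1]>y0)&(W[...,1]<y1)&(z["d"]>0)
        print(n,nm,np.histogram(h[m],bins=np.arange(-6,100,4)))
        lo=22 if nm=="panel" else 34
        hi=36 if nm=="panel" else 45
        mm=(m&(h>lo)&(h<hi)).astype(np.uint8)
        k,lab,st,ce=cv2.connectedComponentsWithStats(mm)
        i=1+np.argmax(st[1:,4]); c=W[lab==i]
        r=cv2.minAreaRect(c[:,:2].astype(np.float32)); print(r, np.median(c[:,2]))
z=load("pics/top0.npz")
for nm,(a,b,c,d) in dict(p=(140,260,280,380),c=(140,280,100,190)).items():
    cv2.imwrite(f"pics/crop_{nm}.png",cv2.resize(z["p"][a:b,c:d],None,fx=4.2,fy=4.2,interpolation=cv2.INTER_CUBIC))
E
```

```text
top0 panel (array([ 165, 4854, 3052,   26,    3,  179,  138,   25,  238,  977,   88,
          0,    0,    0,    0,    0,    0,    0,    0,    0,    0,    0,
          0,    0,    0,    0]), array([-6, -2,  2,  6, 10, 14, 18, 22, 26, 30, 34, 38, 42, 46, 50, 54, 58,
       62, 66, 70, 74, 78, 82, 86, 90, 94, 98]))
((533.9738159179688, -217.2263946533203), (63.84267044067383, 191.16793823242188), 77.78671264648438) 31.57110688461652
top0 carr (array([ 278, 6420, 3048,   20,    0,    0,    0,    0,    0,    0,    0,
          0,    0,    0,    0,    0,    0,    0,    0,    0,    0,    0,
          0,    0,    0,    0]), array([-6, -2,  2,  6, 10, 14, 18, 22, 26, 30, 34, 38, 42, 46, 50, 54, 58,
       62, 66, 70, 74, 78, 82, 86, 90, 94, 98]))Traceback (most recent call last):
  File "<stdin>", line 11, in <module>
    return _wrapfunc(a, 'argmax', axis=axis, out=out, **kwds)
    return bound(*args, **kwds)
ValueError: attempt to get argmax of an empty sequence
```

```bash
python3 - <<'E'
import cv2,numpy as np
a=cv2.imread("pics/crop_p.png");b=cv2.imread("pics/crop_c.png")
h=max(a.shape[0],b.shape[0]);o=np.zeros((h,a.shape[1]+b.shape[1],3),np.uint8);o[:a.shape[0],:a.shape[1]]=a;o[:b.shape[0],a.shape[1]:]=b
print(o.shape);cv2.imwrite("pics/crops0.png",o)
E
```

```text
[ WARN:0@0.012] global loadsave.cpp:275 findDecoder imread_('pics/crop_p.png'): can't open/read file: check file path/integrity
[ WARN:0@0.012] global loadsave.cpp:275 findDecoder imread_('pics/crop_c.png'): can't open/read file: check file path/integrity
Traceback (most recent call last):
AttributeError: 'NoneType' object has no attribute 'shape'
```

```bash
cat > m.py <<'E'
from h import *
for n in ("top0","scene0"):
    z=load(f"pics/{n}.npz"); W=world(z); h=W[...,2]
    for nm,lo,hi,(x0,x1,y0,y1) in (("panel",24,37,(420,660,-300,-130)),("board",34.5,46,(380,660,100,300)),("cradle",20,46,(380,660,100,300)),("grip",75,95,(380,660,100,300)),("dowels",52,68,(380,660,100,300))):
        m=(W[...,0]>x0)&(W[...,0]<x1)&(W[...,1]>y0)&(W[...,1]<y1)&(z["d"]>0)
        mm=(m&(h>lo)&(h<hi)).astype(np.uint8)
        k,lab,st,ce=cv2.connectedComponentsWithStats(mm)
        for i in 1+np.argsort(-st[1:,4])[:3]:
            if st[i,4]<4: continue
            c=W[lab==i]; (cx,cy),(w,l),a=cv2.minAreaRect(c[:,:2].astype(np.float32))
            print(n,nm,st[i,4],np.round([cx,cy,w,l,a],1),"z",round(float(np.median(c[:,2])),1),"mean",np.round(c.mean(0)[:2],1))
z=load("pics/top0.npz")
f=lambda a,b,c,d:cv2.resize(z["p"][a:b,c:d],None,fx=4.2,fy=4.2,interpolation=cv2.INTER_CUBIC)
cv2.imwrite("pics/crops0.png",np.hstack([f(140,280,280,370),f(140,280,100,190)]))
E
python3 m.py
```

```text
top0 panel 1944 [ 533.7 -217.8   64.5  191.2   77.5] z 31.6 mean [ 531.3 -217. ]
top0 board 1809 [5.057e+02 1.990e+02 2.211e+02 5.780e+01 2.000e-01] z 39.3 mean [503.5 194. ]
top0 board 5 [387.9 175.    2.    9.4  27.8] z 35.1 mean [387.9 175.4]
top0 board 4 [626.7 170.    2.2   6.6  52. ] z 35.8 mean [626.1 169.8]
top0 cradle 2428 [5.084e+02 1.949e+02 2.482e+02 6.750e+01 1.000e-01] z 38.6 mean [503.4 192.7]
top0 grip 263 [506.9 196.   27.2  43.5  89. ] z 82.8 mean [506.8 194.6]
top0 dowels 48 [501.7 185.8  17.8  45.7  63.3] z 59.7 mean [501.6 185.6]
top0 dowels 12 [437.2 193.7   7.1   8.9  81.6] z 58.2 mean [436.3 193.7]
top0 dowels 11 [576.8 195.3   7.4   6.7  11.4] z 58.4 mean [576.2 194. ]
scene0 panel 917 [ 533.5 -217.3   72.3  194.3   77.4] z 29.4 mean [ 539.4 -215.7]
scene0 board 880 [5.087e+02 1.970e+02 2.241e+02 5.080e+01 2.000e-01] z 38.1 mean [529.8 199.9]
scene0 cradle 1339 [509.3 196.3 254.9  67.4   0. ] z 37.0 mean [541.7 200.8]
scene0 cradle 25 [434.5 165.5  28.3   6.2   1. ] z 30.3 mean [435.4 165.8]
scene0 grip 145 [509.3 197.4  26.   47.4  89.7] z 81.6 mean [511.9 197.9]
scene0 dowels 70 [512.6 196.8  26.7  43.6  89. ] z 60.3 mean [523.7 200.1]
scene0 dowels 11 [438.9 197.3   5.8   7.    1.1] z 54.2 mean [439.4 197.4]
scene0 dowels 10 [581.6 197.2   7.8   3.5  89.7] z 56.9 mean [581.3 197.2]
```

View pics/crops0.png

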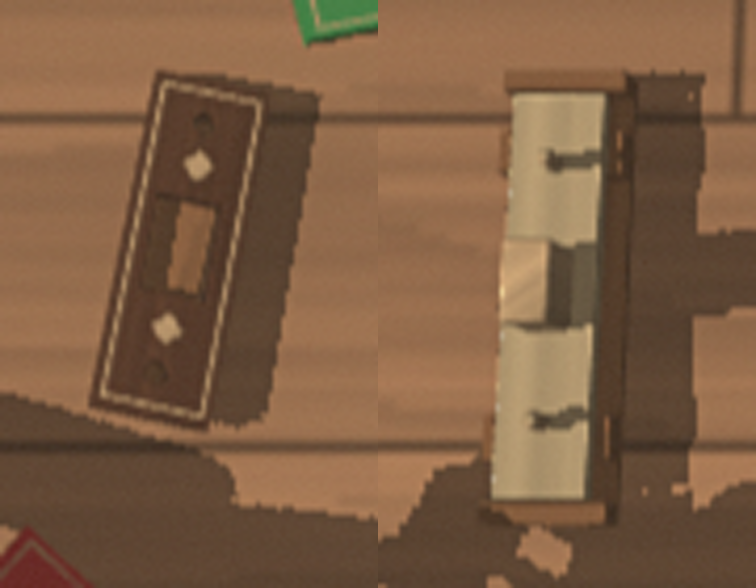

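```bash
cat > go.py <<'E'
import numpy as np,sys
from scipy.spatial.transform import Rotation as Ro
from cell import sensors
def plan(target,ydir,verbose=True):
    s=sensors.state(); R=Ro.from_euler("xyz",s["tcp_rot"]).as_matrix(); p=np.array(s["eef_pos"])
    a=np.radians(ydir); y=np.array([np.cos(a),np.sin(a),0]); 
    if y@R[:,1]<0: y=-y
    x=np.array([0,0,-1.]); Rt=np.c_[x,y,np.cross(x,y)]
    rv=Ro.from_matrix(R.T@Rt).as_rotvec()
    d=np.array(target)-p
    print("t",s["t"],"p",np.round(p,1),"tool y",np.round(R[:,1],3),"z",np.round(R[:,2],3),"x",np.round(R[:,0],4))
    print("joints",np.round(s["joints"],2),"F",np.round(s["ft_force"],1),"op",round(s["opening"]*95.1,1))
    print("shift tool",np.round(R.T@d,1),"shift in final tool axes",np.round(Rt.T@d,1),"rot",np.round(rv,4))
if __name__=="__main__": plan([float(v) for v in sys.argv[1:4]],float(sys.argv[4]))
E
python3 go.py 534 -217.5 150 77.5
```

```text
t 0.15 p [278.9 559.1 214.2] tool y [ 0.446  0.895 -0.001] z [ 0.895 -0.446 -0.   ] x [-5.e-04 -7.e-04 -1.e+00]
joints [ 1.    0.49  1.56  0.    1.09 -0.11] F [-0.   0.  -0.3] op 95.1
shift tool [  64.6 -581.   575. ] shift in final tool axes [  64.2 -703.   417.1] rot [-2.446e-01 -2.000e-04  8.000e-04]
```

Call:
servo_tool:
  steps: "2 -26 43 0 0 0 95;2 -26 43 0 0 0 95;2 -26 43 0 0 0 95;2 -26 43 0 0 0 95;2 -26 43 0 0 0 95;2 -26 43 0 0 0 95;2 -26 43 0 0 0 95;2 -26 43 0 0 0 95"

```text
t: 0.95
eef_pos: [492.0, 221.8, 196.5]
tcp_rot: [-2.326, 1.569, -2.779]
ft_force: [0.6, -0.1, 0.0]
opening: 1.003
```

```bash
python3 go.py 509 197 190 90
```

```text
t 0.95 p [492.  221.8 196.5] tool y [ 0.438  0.899 -0.001] z [ 0.899 -0.438 -0.001] x [-1.5e-03 -6.0e-04 -1.0e+00]
joints [ 0.3   0.39  1.79 -0.    0.96 -0.82] F [ 0.6 -0.1  0. ] op 95.4
shift tool [  6.5 -14.8  26.2] shift in final tool axes [  6.5 -24.8  17. ] rot [-0.4531 -0.0013  0.0009]
```

Call:
servo_tool:
  steps: "2 -4 6 -0.11 0 0 95;2 -4 6 -0.11 0 0 95;2 -5 6 -0.11 0 0 95;1 -6 5 -0.11 0 0 95;0 -4 2 -0.02 0 0 95;0 0 0 0 0 0 95;0 0 0 0 0 0 95;0 0 0 0 0 0 95"

```text
t: 1.75
eef_pos: [514.2, 185.2, 187.7]
tcp_rot: [-2.746, 1.567, -2.731]
ft_force: [0.1, 0.5, -0.2]
opening: 0.999
```

```bash
cat > cap.py <<'E'
import sys
from cell import *
from cell import read_camera,get_calibration
import numpy as np,cv2
for n in sys.argv[2:]:
    c=get_calibration(n);p,d=read_camera(n)
    cv2.imwrite(f"pics/{n}{sys.argv[1]}.png",p);np.savez(f"pics/{n}{sys.argv[1]}.npz",p=p,d=d,**c)
E
python3 cap.py 1 wrist; python3 go.py 509 197 190 90
```

```text
t 1.8 p [514.2 185.2 187.7] tool y [-0.015  1.    -0.002] z [ 1.     0.015 -0.004] x [-0.0039 -0.0017 -1.    ]
joints [ 0.23  0.41  1.78 -0.    0.95 -1.36] F [-0.4 -0.4  0.2] op 94.8
shift tool [-2.3 11.8 -5. ] shift in final tool axes [-2.3 11.8 -5.2] rot [ 0.015  -0.0039  0.0017]
```

View pics/wrist1.png

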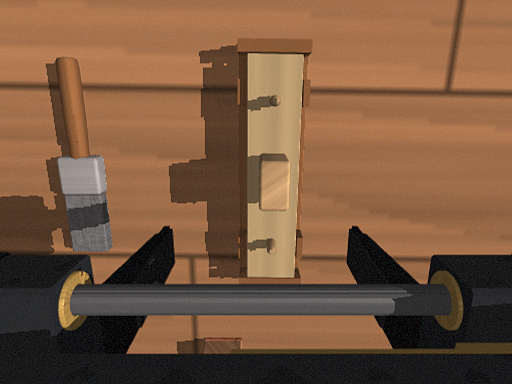

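Wrist view: the grip top is at about (274,183), with dowels at (275,100) and (271,245). The cheeks are short pieces near the dowels, and the brush is clear on the left. Next I measure these points.

```bash
python3 - <<'E'
from h import *
z=load("pics/wrist1.npz")
from scipy.spatial.transform import Rotation as Ro
print("TCP px",px(z,[514.2,185.2,187.7]))
W=world(z);h=W[...,2];m=z["d"]>0
for nm,lo,hi in(("board",34,44),("grip",76,90),("dow",52,66),("cheek",27,34)):
    mm=(m&(h>lo)&(h<hi)&(W[...,1]>140)&(W[...,1]<250)&(W[...,0]<640)&(W[...,0]>370)).astype(np.uint8)
    k,lab,st,ce=cv2.connectedComponentsWithStats(mm)
    for i in 1+np.argsort(-st[1:,4])[:5]:
        if st[i,4]<6: continue
        c=W[lab==i];(cx,cy),(w,l),a=cv2.minAreaRect(c[:,:2].astype(np.float32))
        print(nm,st[i,4],np.round([cx,cy,w,l,a],1),"z",np.round(np.median(c[:,2]),1),"px",np.round(ce[i],1))
p=z["p"]
cv2.imwrite("pics/w1c.png",cv2.resize(p[30:290,190:350],None,fx=2.3*1,fy=2.3,interpolation=cv2.INTER_CUBIC))
cv2.imwrite("pics/w1d.png",np.hstack([cv2.resize(p[a:b,230:310],None,fx=4,fy=4,interpolation=cv2.INTER_CUBIC) for a,b in((80,220),(150,290))]))
E
```

```text
TCP px [[257.98899818 245.22518973]]
board 9729 [5.076e+02 1.980e+02 2.199e+02 5.010e+01 2.000e-01] z 37.5 px [272.4 157.5]
board 26 [437.3 198.8   4.4   4.5   0.8] z 37.5 px [275.2  99.8]
grip 1524 [507.  198.   43.1  26.1   0.8] z 81.4 px [273.9 184.2]
dow 80 [437.4 197.7   9.1   8.7   1.6] z 56.4 px [274.7  99.9]
dow 77 [486.  197.4   1.4  24.    1.6] z 59.4 px [273.  156.1]
dow 65 [576.  197.5   7.5   9.5  14.1] z 56.4 px [271.2 247.6]
cheek 1058 [3.901e+02 1.969e+02 1.140e+01 6.710e+01 3.000e-01] z 31.4 px [274.4  44.7]
cheek 452 [625.  197.7   8.8  66.4   0.8] z 31.5 px [269.2 279.8]
cheek 189 [430.3 227.5   6.3  23.1  89.4] z 31.4 px [306.3  92. ]
cheek 166 [4.303e+02 1.669e+02 2.300e+01 5.500e+00 1.000e-01] z 31.5 px [240.6  91.2]
cheek 145 [586.3 228.    6.3  24.9  89.6] z 31.3 px [298.9 246.9]
```

View pics/w1d.png

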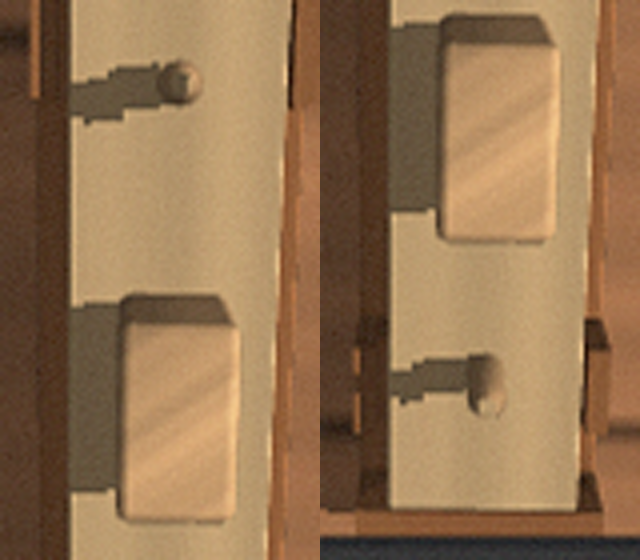

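Carrier: centre about (507.2, 197.8), yaw about 0.2°. The sizes and heights match what was given (220x50, z 37.5, grip 81.4). On to the panel.

Call:
servo_tool:
  steps: "3 -49 2 0 0 0 95;3 -49 2 0 0 0 95;3 -49 2 0 0 0 95;3 -49 2 0 0 0 95;3 -49 2 0 0 0 95;3 -49 2 0 0 0 95;3 -49 2 0 0 0 95;3 -49 2 0 0 0 95"

```text
t: 2.6
eef_pos: [537.8, -209.7, 164.8]
tcp_rot: [-1.528, 1.57, -1.504]
ft_force: [0.6, 0.2, -0.1]
opening: 1.002
```

```bash
python3 go.py 534 -217.5 160 77.5
```

```text
t 2.6 p [ 537.8 -209.7  164.8] tool y [-0.024  1.    -0.001] z [1.    0.024 0.   ] x [ 1.0e-04 -1.2e-03 -1.0e+00]
joints [-0.49  0.48  1.74 -0.    0.93 -2.08] F [ 0.6  0.2 -0.1] op 95.3
shift tool [ 4.8 -7.7 -4. ] shift in final tool axes [ 4.8 -8.4 -2. ] rot [2.426e-01 2.000e-04 1.200e-03]
```

Call:
servo_tool:
  steps: "1 -2 -1 0.08 0 0 95;1 -2 -1 0.08 0 0 95;1 -2 -1 0.08 0 0 95;0 -1 0 0 0 0 95;0 0 0 0 0 0 95;0 0 0 0 0 0 95;0 0 0 0 0 0 95;0 0 0 0 0 0 95"

```text
t: 3.4
eef_pos: [534.3, -222.2, 161.0]
tcp_rot: [-1.093, 1.569, -1.318]
ft_force: [0.4, -0.2, 0.2]
opening: 1.003
```

```bash
python3 cap.py 2 wrist; python3 go.py 534 -217.5 160 77.5; python3 - <<'E'
from h import *
z=load("pics/wrist2.npz")
W=world(z);h=W[...,2];m=z["d"]>0
for nm,lo,hi in(("panel",26,34),("slat?",12,19)):
    mm=(m&(h>lo)&(h<hi)).astype(np.uint8)
    k,lab,st,ce=cv2.connectedComponentsWithStats(mm)
    for i in 1+np.argsort(-st[1:,4])[:4]:
        if st[i,4]<30: continue
        c=W[lab==i];(cx,cy),(w,l),a=cv2.minAreaRect(c[:,:2].astype(np.float32))
        print(nm,st[i,4],np.round([cx,cy,w,l,a],1),"z",np.round(np.median(c[:,2]),1),"px",np.round(ce[i],1))
        if nm=="panel" and st[i,4]>3000:
            cs,hh=cv2.findContours((lab==i).astype(np.uint8),cv2.RETR_CCOMP,cv2.CHAIN_APPROX_NONE)
            for c in cs:
                if len(c)<12: continue
                q=ray(z,c[:,0],30)[:,:2].astype(np.float32);print(len(c),cv2.minAreaRect(q))
E
```

```text
t 3.45 p [ 534.3 -222.2  161. ] tool y [ 0.224  0.975 -0.002] z [ 0.975 -0.224  0.001] x [ 5.0e-04 -1.8e-03 -1.0e+00]
joints [-0.51  0.48  1.74 -0.    0.92 -1.85] F [0.5 0.6 0.4] op 95.4
shift tool [ 1.   4.5 -1.4] shift in final tool axes [ 1.   4.5 -1.3] rot [-0.0074  0.0009  0.0017]
panel 11701 [ 534.  -216.1   64.2  191.1   77.5] z 29.6 px [265.5 170.6]
541 ((533.4257202148438, -215.93524169921875), (63.894466400146484, 189.67381286621094), 77.5)
36 ((600.5897827148438, -230.62069702148438), (13.120311737060547, 12.91174030303955), 29.918148040771484)
190 ((532.7179565429688, -215.8246612548828), (37.43430709838867, 54.68856430053711), 77.1175308227539)
46 ((465.0869140625, -200.8639678955078), (13.503196716308594, 13.73647403717041), 14.285304069519043)
slat? 9335 [ 423.2 -400.5  178.7   65.9    9.4] z 13.7 px [ 49.8 113.2]
slat? 4963 [511.4  -4.1  38.3 178.8  90. ] z 16.9 px [489.  115.3]
slat? 2693 [ 684.7 -342.3  132.1   50.6   77.3] z 13.7 px [194.8 334.4]
slat? 1928 [ 534.7 -216.1   36.1   52.5   77.3] z 15.5 px [266.4 181.1]
```

View pics/wrist2.png

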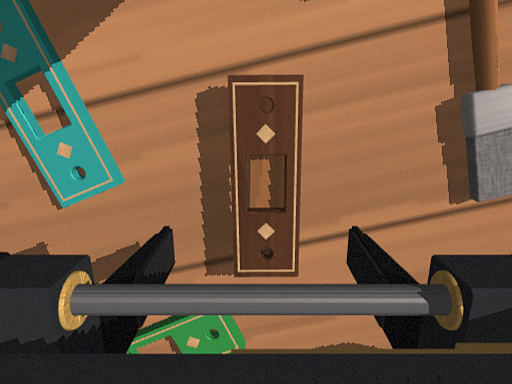

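The panel is at (533.1,-215.9), yaw −12.4°, with its holes at (600.6,-230.6) and (465.1,-200.9). That makes them 139 mm apart, against 140 given. It is the dark one with the pale inlay.

```bash
python3 go.py 533.1 -215.9 12 77.6
```

```text
t 3.45 p [ 534.3 -222.2  161. ] tool y [ 0.224  0.975 -0.002] z [ 0.975 -0.224  0.001] x [ 5.0e-04 -1.8e-03 -1.0e+00]
joints [-0.51  0.48  1.74 -0.    0.92 -1.85] F [0.5 0.6 0.4] op 95.4
shift tool [149.    6.1  -2.7] shift in final tool axes [149.    5.8  -2.5] rot [-0.0092  0.0009  0.0017]
```

Call:
servo_tool:
  steps: "20 3 -1 -0.009 0.001 0.002 95;20 2 -1 0 0 0 95;20 0 0 0 0 0 95;20 0 0 0 0 0 95;20 0 0 0 0 0 95;15 0 0 0 0 0 95;0 0 0 0 0 0 95;0 0 0 0 0 0 95"

```text
t: 4.25
eef_pos: [535.0, -216.3, 43.5]
tcp_rot: [-0.192, 1.567, -0.404]
ft_force: [1.0, 0.3, -0.7]
opening: 0.997
```

```bash
python3 go.py 533.1 -215.9 12 77.6
```

```text
t 4.25 p [ 535.  -216.3   43.5] tool y [ 0.21   0.978 -0.001] z [ 0.978 -0.21   0.003] x [ 0.0032 -0.0014 -1.    ]
joints [-0.5   0.65  1.83  0.    0.66 -1.86] F [ 1.   0.3 -0.7] op 94.8
shift tool [31.5  0.  -2.1] shift in final tool axes [31.5  0.  -2. ] rot [0.0045 0.0034 0.0007]
```

Call:
servo_tool:
  steps: "12 0 -1 0.004 0.003 0 95;10 0 -1 0 0 0 95;7 0 0 0 0 0 95;2 0 0 0 0 0 95;0 0 0 0 0 0 95;0 0 0 0 0 0 80;0 0 0 0 0 0 70;0 0 0 0 0 0 60"

```text
t: 5.05
eef_pos: [534.1, -216.4, 12.3]
tcp_rot: [-0.426, 1.567, -0.642]
ft_force: [0.0, 0.4, 0.4]
opening: 0.804
```

```bash
python3 go.py 533.1 -215.9 12 77.6
```

```text
t 5.05 p [ 534.1 -216.4   12.3] tool y [ 0.214  0.977 -0.002] z [ 0.977 -0.214  0.004] x [ 0.0033 -0.0025 -1.    ]
joints [-0.5   0.69  1.85 -0.    0.6  -1.85] F [0.  0.4 0.4] op 76.5
shift tool [ 0.3  0.3 -1.1] shift in final tool axes [ 0.3  0.3 -1.1] rot [0.0005 0.0037 0.0017]
```

Call:
servo_tool:
  steps: "0 0 -1 0 0.004 0.002 62;0 0 0 0 0 0 58;0 0 0 0 0 0 55;0 0 0 0 0 0 55;0 0 0 0 0 0 55;0 0 0 0 0 0 55;-4 0 0 0 0 0 55;-10 0 0 0 0 0 55"

```text
t: 5.85
eef_pos: [532.3, -215.8, 26.1]
tcp_rot: [2.765, 1.568, 2.549]
ft_force: [0.0, 0.1, -2.3]
opening: 0.668
```

```bash
python3 go.py 533.1 -215.9 12 77.6
```

```text
t 5.85 p [ 532.3 -215.8   26.1] tool y [0.214 0.977 0.001] z [ 0.977 -0.214 -0.003] x [-0.0026  0.0018 -1.    ]
joints [-0.5   0.67  1.84  0.    0.63 -1.86] F [ 0.   0.1 -2.3] op 63.5
shift tool [14.1  0.1  0.8] shift in final tool axes [14.1  0.1  0.8] rot [ 0.0005 -0.003  -0.0012]
```

Gripped: opening 63.5 mm and −2.3 N. Lift and carry it over.

Call:
servo_tool:
  steps: "-25 0 0 0 0 0 55;-35 0 0 0 0 0 55;-40 0 0 0 0 0 55;-15 15 0 0 0 0 55;0 30 0 0 0 0 55;0 40 0 0 0 0 55;0 42 0 0 0 0 55;0 42 0 0 0 0 55"

```text
t: 6.65
eef_pos: [569.1, -50.3, 153.2]
tcp_rot: [0.2, 1.569, -0.024]
ft_force: [0.6, 0.2, -2.4]
opening: 0.67
```

```bash
python3 go.py 507 197.8 125 90.2
```

```text
t 6.65 p [569.1 -50.3 153.2] tool y [0.222 0.975 0.   ] z [ 0.975 -0.222  0.002] x [ 0.002 -0.    -1.   ]
joints [-0.2   0.48  1.76  0.    0.89 -1.55] F [ 0.6  0.2 -2.4] op 63.7
shift tool [  28.   228.2 -115.6] shift in final tool axes [ 28.2 248.3 -61.2] rot [-2.271e-01  2.000e-03 -2.000e-04]
```

Call:
servo_tool:
  steps: "0 40 -18 -0.05 0 0 55;0 40 -15 -0.05 0 0 55;0 40 -12 -0.05 0 0 55;0 40 -8 -0.05 0 0 55;0 35 -5 -0.02 0 0 55;0 30 -3 0 0 0 55;0 10 0 0 0 0 55;0 0 0 0 0 0 55"

```text
t: 7.45
eef_pos: [529.0, 205.3, 158.8]
tcp_rot: [0.082, 1.565, 0.093]
ft_force: [-0.2, -0.6, -2.4]
opening: 0.672
```

```bash
python3 go.py 507 197.8 125 90.2
```

```text
t 7.45 p [529.  205.3 158.8] tool y [-0.011  1.     0.   ] z [1.    0.011 0.006] x [ 5.8e-03  5.0e-04 -1.0e+00]
joints [ 0.25  0.47  1.77 -0.    0.9  -1.33] F [-0.2 -0.6 -2.4] op 63.9
shift tool [ 33.6  -7.3 -22.3] shift in final tool axes [ 33.8  -7.5 -22. ] rot [ 0.0076  0.0058 -0.0005]
```

Call:
servo_tool:
  steps: "10 -4 -10 0.008 0.006 0 55;10 -3 -8 0 0 0 55;10 -1 -4 0 0 0 55;4 0 0 0 0 0 55;0 0 0 0 0 0 55;0 0 0 0 0 0 55;0 0 0 0 0 0 55;0 0 0 0 0 0 55"

```text
t: 8.25
eef_pos: [509.0, 192.3, 125.5]
tcp_rot: [0.138, 1.568, 0.136]
ft_force: [0.6, -0.1, -2.3]
opening: 0.669
```

```bash
python3 go.py 507 197.8 125 90.2; python3 cap.py 3 wrist scene
```

```text
t 8.25 p [509.  192.3 125.5] tool y [0.001 1.    0.   ] z [ 1.    -0.001  0.002] x [ 2.5e-03  3.0e-04 -1.0e+00]
joints [ 0.24  0.49  1.86 -0.    0.8  -1.33] F [ 0.6 -0.1 -2.3] op 63.6
shift tool [ 0.5  5.5 -2. ] shift in final tool axes [ 0.5  5.5 -2. ] rot [-0.0046  0.0025 -0.0003]
```

View pics/wrist3.png

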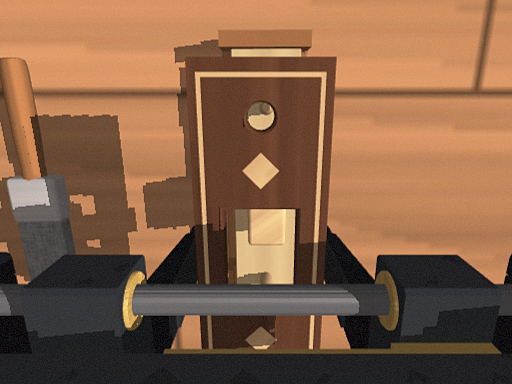

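View pics/scene3.png

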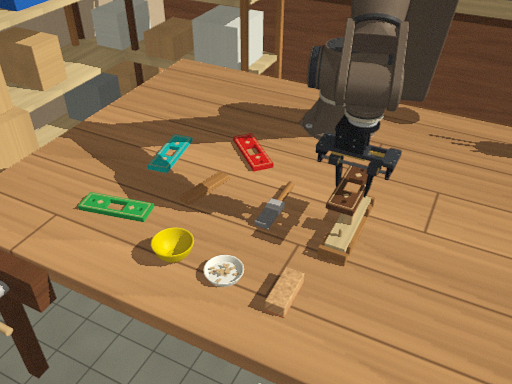

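The panel is held over the carrier. Its hole is at (261,116) with dowel0 visible through it at (265,109), and the grip shows through the slot. Next I measure the held panel's offset.

```bash
cat > held.py <<'E'
from h import *
import sys
z=load(f"pics/{sys.argv[1]}.npz"); tz=float(sys.argv[2])
W=world(z);h=W[...,2];m=z["d"]>0
mm=(m&(h>tz+8)&(h<tz+28)&(W[...,0]<480)); print("top z",np.median(h[mm]), "cols z trend",[np.round(np.median(h[mm&(abs(W[...,0]-x)<5)]),1) for x in (420,440,460,475)],[np.round(np.median(h[mm&(abs(W[...,1]-y)<4)]),1) for y in (172,180,200,215,222)])
top=np.median(h[mm]); 
mm=(m&(h>tz+8)&(h<tz+28)).astype(np.uint8); mm[282:]=0
k,lab,st,ce=cv2.connectedComponentsWithStats(mm); cand=[i for i in range(1,k) if st[i,4]>3000]; print([(st[i].tolist()) for i in cand])
i=max(cand,key=lambda i:st[i,4]); 
cs,_=cv2.findContours((lab==i).astype(np.uint8),cv2.RETR_CCOMP,cv2.CHAIN_APPROX_NONE)
for c in cs:
    if len(c)<20: continue
    q=ray(z,c[:,0],top)[:,:2].astype(np.float32)
    print(len(c),c[:,0].mean(0),"circle",cv2.minEnclosingCircle(q),"rect",cv2.minAreaRect(q),q.min(0),q.max(0))
# side edges
B=lab==i
L=[];Rr=[]
for r in range(80,215,5):
    u=np.flatnonzero(B[r]); a=ray(z,[[u[0]-.5,r],[u[-1]+.5,r]],top); L.append(a[0,:2]);Rr.append(a[1,:2])
for n,e in(("L",L),("R",Rr)):
    e=np.array(e);f=np.polyfit(e[:,0],e[:,1],1);print(n,"slope deg",np.degrees(np.arctan(f[0])),"y at 440",np.polyval(f,440))
E
python3 held.py wrist3 125.5
```

```text
top z 142.2416810618605 cols z trend [np.float64(142.2), np.float64(142.2), np.float64(142.3), np.float64(142.4)] [np.float64(142.2), np.float64(142.3), np.float64(142.2), np.float64(142.2), np.float64(142.3)]
[[173, 56, 175, 226, 26490]]
934 [260.13383298 177.39186296] circle ((468.6752624511719, 193.75918579101562), 62.60155487060547) rect ((467.8849792480469, 193.4953155517578), (85.73249053955078, 106.33644104003906), 89.94491577148438) [414.6865  150.59555] [521.08636 236.3285 ]
81 [260.33333333 115.71604938] circle ((439.3203430175781, 193.7601776123047), 6.548226356506348) rect ((439.2803955078125, 193.70339965820312), (12.331769943237305, 12.653257369995117), 44.65618896484375) [432.96683 187.39798] [445.86597 200.20937]
L slope deg -0.12424907721799919 y at 440 161.7695938117076
R slope deg -0.057569933188775284 y at 440 225.77961033959804
```

Call:
servo_tool:
  steps: "5 2 -2 0 0.002 0 55;5 2 0 0 0 0 55;10 0 0 0 0 0 55;10 0 0 0 0 0 55;10 0 0 0 0 0 55;10 0 0 0 0 0 55;6 0 0 0 0 0 55;0 0 0 0 0 0 55"

```text
t: 9.15
eef_pos: [506.2, 197.0, 63.3]
tcp_rot: [-3.076, 1.569, -3.077]
ft_force: [-0.0, 0.5, -2.8]
opening: 0.673
```

```bash
python3 go.py 507 197.8 64 90.2; python3 cap.py 4 wrist; python3 held.py wrist4 66; python3 -c "
import cv2
p=cv2.imread('pics/wrist4.png');cv2.imwrite('pics/w4c.png',cv2.resize(p[30:290,160:360],None,fx=2.3,fy=2.3,interpolation=2))"
```

```text
t 9.15 p [506.2 197.   63.3] tool y [ 0.  1. -0.] z [ 1.    -0.    -0.001] x [-1.4e-03 -1.0e-04 -1.0e+00]
joints [ 0.25  0.58  1.9   0.    0.66 -1.32] F [-0.   0.5 -2.8] op 64.0
shift tool [-0.7  0.8  0.8] shift in final tool axes [-0.7  0.8  0.8] rot [-0.0039 -0.0014  0.0001]
top z 80.37536059253557 cols z trend [np.float64(80.4), np.float64(80.4), np.float64(80.4), np.float64(80.3)] [np.float64(80.5), np.float64(80.4), np.float64(80.4), np.float64(80.3), np.float64(80.4)]
[[171, 56, 179, 226, 26527], [233, 216, 53, 66, 3355]]
948 [259.76160338 178.46308017] circle ((465.88348388671875, 198.1581268310547), 62.66656494140625) rect ((465.069091796875, 198.05987548828125), (87.7789535522461, 106.19844055175781), 89.99787902832031) [411.96875 154.16907] [518.1696  241.94807]
83 [260.36144578 115.78313253] circle ((436.68994140625, 198.36428833007812), 6.646496295928955) rect ((436.5771484375, 198.2878875732422), (12.953380584716797, 12.645076751708984), 45.23491668701172) [430.24542 191.97166] [443.14532 204.8006 ]
L slope deg -0.03880887716314489 y at 440 166.3376380335342
R slope deg -0.06494701629044937 y at 440 230.36109276998897
```

View pics/w4c.png

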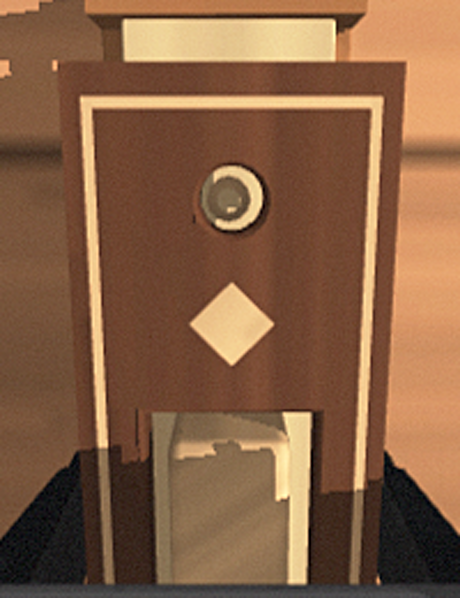

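```bash
python3 - <<'E'
from h import *
z=load("pics/wrist4.npz")
print(ray(z,[[160+227/2.3,30+201/2.3]],60))
W=world(z);h=W[...,2];m=(z["d"]>0)
for nm,lo,hi in(("dow",48,66),("gripTop",79,84),):
    mm=m&(h>lo)&(h<hi)
    mm[:100]=0;mm[282:]=0
    if nm=="dow": mm[135:]=0;mm[:,:240]=0;mm[:,280:]=0
    else: mm[:216]=0;mm[:,:228]=0;mm[:,290:]=0
    c=W[mm]; print(nm,mm.sum(),np.round(cv2.minAreaRect(c[:,:2].astype(np.float32))[0:2],1),np.median(c[:,2]),c[:,:2].mean(0))
    k,lab,st,ce=cv2.connectedComponentsWithStats(mm.astype(np.uint8));print(st.tolist())
# board end strip
mm=m&(h>30)&(h<44)&(W[...,0]<410)
k,lab,st,ce=cv2.connectedComponentsWithStats(mm.astype(np.uint8));i=1+np.argmax(st[1:,4]);c=W[lab==i];print("board end",st[i],c[:,1].min(),c[:,1].max(),np.median(c[:,1]),np.median(c[:,2]))
r=60-17
E
```

```text
[[438.2603061  197.47439783  60.        ]]
dow 216 [[437.7 197.6]
 [  9.6   9.5]] 56.695009412090144 [437.55347035 197.69098776]
[[0, 0, 512, 384, 196392], [250, 106, 19, 20, 215], [270, 125, 1, 1, 1]]
gripTop 3116 [[501.8 197.8]
 [ 33.   25.8]] 81.42125480029124 [501.15702496 197.84382296]
[[0, 0, 512, 384, 193492], [233, 219, 53, 63, 3116]]
board end [ 196   13  125   24 2774] 163.27376350915932 230.48729749258504 197.0166199377283 31.51510108560315
```

Call:
servo_tool:
  steps: "0 -0.6 0.8 0 -0.001 0 55;0 0 0 0 0 0 55;3 0 0 0 0 0 55;3 0 0 0 0 0 55;3 0 0 0 0 0 55;2 0 0 0 0 0 55;0 0 0 0 0 0 55;0 0 0 0 0 0 55"

```text
t: 10.0
eef_pos: [508.0, 196.5, 53.1]
tcp_rot: [0.243, 1.568, 0.242]
ft_force: [0.6, -0.3, -3.0]
opening: 0.668
```

```bash
python3 go.py 507 197 35 90.1;  python3 cap.py 5 wrist; python3 held.py wrist5 54;python3 -c "
import cv2
p=cv2.imread('pics/wrist5.png');cv2.imwrite('pics/w5c.png',cv2.resize(p[30:290,160:360],None,fx=2.3,fy=2.3,interpolation=2))"
```

```text
t 10.0 p [508.  196.5  53.1] tool y [0.001 1.    0.001] z [ 1.    -0.001  0.003] x [ 2.5e-03  6.0e-04 -1.0e+00]
joints [ 0.25  0.6   1.91 -0.    0.63 -1.32] F [ 0.6 -0.3 -3. ] op 63.5
shift tool [18.1  0.5 -1. ] shift in final tool axes [18.1  0.5 -1. ] rot [-0.0023  0.0025 -0.0006]
top z 69.8314822296179 cols z trend [np.float64(69.8), np.float64(69.8), np.float64(69.9), np.float64(69.9)] [np.float64(69.9), np.float64(69.8), np.float64(69.9), np.float64(69.8), np.float64(69.9)]
[[172, 56, 177, 226, 26492], [232, 212, 57, 70, 3250]]
942 [260.38004246 177.75796178] circle ((467.6709899902344, 197.88694763183594), 62.60920715332031) rect ((466.8857727050781, 197.6202392578125), (86.80361938476562, 106.34024047851562), 89.96998596191406) [413.6992  154.19987] [520.074   241.00377]
82 [260.48780488 115.84146341] circle ((438.19866943359375, 197.9065704345703), 6.565844535827637) rect ((438.1915588378906, 197.9065704345703), (12.816990852355957, 12.458433151245117), 89.96078491210938) [431.96133 191.49709] [444.42215 204.31407]
L slope deg -0.08998904026073928 y at 440 165.86675172908454
R slope deg -0.02211183143386255 y at 440 229.88269175257014
```

View pics/w5c.png

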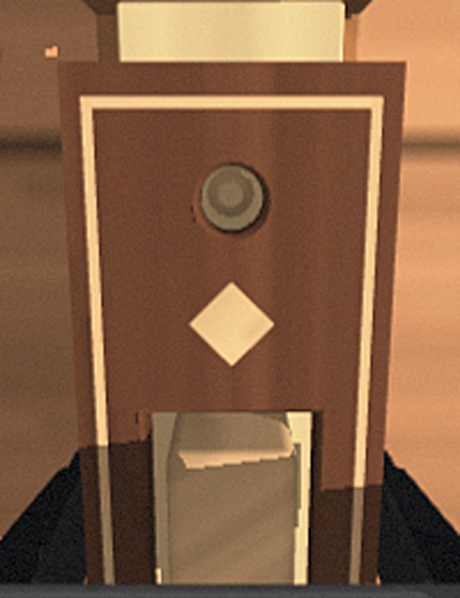

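Dowel0 is entering the hole centred, with no change in force. Continue down.

Call:
servo_tool:
  steps: "3 0.2 -0.5 0 0.002 0 55;3 0 0 0 0 0 55;3 0 0 0 0 0 55;3 0 0 0 0 0 55;2 0 0 0 0 0 55;1 0 0 0 0 0 55;0 0 0 0 0 0 55;0 0 0 0 0 0 55"

```text
t: 10.85
eef_pos: [507.5, 196.8, 36.6]
tcp_rot: [1.121, 1.57, 1.12]
ft_force: [-0.3, 0.8, -2.3]
opening: 0.666
```

```bash
python3 go.py 507.3 197 35 90.1
```

```text
t 10.85 p [507.5 196.8  36.6] tool y [0.    1.    0.001] z [ 1. -0.  0.] x [ 3.e-04  6.e-04 -1.e+00]
joints [ 0.25  0.63  1.92  0.    0.6  -1.32] F [-0.3  0.8 -2.3] op 63.4
shift tool [ 1.6  0.2 -0.2] shift in final tool axes [ 1.6  0.2 -0.2] rot [-0.0022  0.0003 -0.0006]
```

Call:
servo_tool:
  steps: "1 0 0 0 0 0 55;1 0 0 0 0 0 55;0.5 0 0 0 0 0 55;0.5 0 0 0 0 0 55;0 0 0 0 0 0 55;0 0 0 0 0 0 55;0 0 0 0 0 0 55;0 0 0 0 0 0 55"

```text
t: 11.65
eef_pos: [507.7, 196.8, 34.7]
tcp_rot: [0.52, 1.569, 0.52]
ft_force: [-0.1, 1.2, -2.2]
opening: 0.67
```

```bash
python3 go.py 507.3 197 35 90.1; python3 cap.py 6 wrist; python3 held.py wrist6 35
```

```text
t 11.65 p [507.7 196.8  34.7] tool y [0.    1.    0.001] z [ 1.    -0.     0.002] x [ 1.5e-03  9.0e-04 -1.0e+00]
joints [ 0.25  0.63  1.92  0.    0.59 -1.32] F [-0.1  1.2 -2.2] op 63.7
shift tool [-0.3  0.2 -0.4] shift in final tool axes [-0.3  0.2 -0.4] rot [-0.0021  0.0015 -0.0009]
top z 51.60793786438561 cols z trend [np.float64(51.7), np.float64(51.6), np.float64(51.6), np.float64(51.6)] [np.float64(51.7), np.float64(51.6), np.float64(51.7), np.float64(51.6), np.float64(51.6)]
[[173, 56, 176, 226, 26483]]
941 [259.86609989 177.79808714] circle ((467.3531494140625, 198.19650268554688), 62.54534149169922) rect ((466.5805358886719, 198.1751251220703), (86.21532440185547, 106.21710205078125), 89.96673583984375) [413.45364 155.04694] [519.709   241.26256]
81 [260.33333333 115.71604938] circle ((438.0762634277344, 198.18299865722656), 6.615698337554932) rect ((438.0129089355469, 198.0973663330078), (12.324078559875488, 12.65092658996582), 44.69199752807617) [431.70242 191.7934 ] [444.59222 204.60196]
L slope deg -0.07262188107224296 y at 440 166.18743510181767
R slope deg -0.028813717944308277 y at 440 230.15936260924698
```

Call:
servo_tool:
  steps: "1 0 0 0 0 0 55;1 0 0 0 0 0 55;0 0 0 0 0 0 55;0 0 0 0 0 0 60;0 0 0 0 0 0 70;0 0 0 0 0 0 80;0 0 0 0 0 0 90;0 0 0 0 0 0 95"

```text
t: 12.5
eef_pos: [508.2, 197.0, 35.0]
tcp_rot: [0.353, 1.567, 0.353]
ft_force: [0.0, -0.0, 0.7]
opening: 0.93
```

Call:
servo_tool:
  steps: "0 0 0 0 0 0 95;0 0 0 0 0 0 95;-10 0 0 0 0 0 95;-20 0 0 0 0 0 95;-25 0 0 0 0 0 95;-25 0 0 0 0 0 95;-25 0 0 0 0 0 95;0 0 0 0 0 0 95"

```text
t: 13.3
eef_pos: [507.7, 196.8, 146.6]
tcp_rot: [0.366, 1.567, 0.366]
ft_force: [-0.3, 0.1, -0.3]
opening: 0.996
```

```bash
python3 go.py 507.3 197 56 90.1; python3 cap.py 7 wrist scene; python3 - <<'E'
from h import *
z=load("pics/wrist7.npz")
W=world(z);h=W[...,2];m=z["d"]>0
mm=(m&(h>48)&(h<56)).astype(np.uint8)
k,lab,st,ce=cv2.connectedComponentsWithStats(mm);i=1+np.argmax(st[1:,4]);c=W[lab==i]
print(cv2.minAreaRect(c[:,:2].astype(np.float32)),"ends z",[np.round(np.median(c[abs(c[:,0]-x)<6,2]),2) for x in(420,460,480,540,570,595)],[np.round(np.median(c[abs(c[:,1]-y)<4,2]),2) for y in(170,185,212,225)])
for lo,hi in((76,90),(56.5,66)):
    mm=(m&(h>lo)&(h<hi)&(abs(W[...,1]-197)<40)&(abs(W[...,0]-507)<120)).astype(np.uint8)
    k,lab,st,ce=cv2.connectedComponentsWithStats(mm)
    for i in range(1,k):
        if st[i,4]>15:
            c=W[lab==i];print(st[i,4],cv2.minAreaRect(c[:,:2].astype(np.float32)),np.median(c[:,2]))
E
```

```text
t 13.3 p [507.7 196.8 146.6] tool y [0.    1.    0.001] z [ 1.    -0.     0.003] x [ 0.0032  0.0012 -1.    ]
joints [ 0.25  0.46  1.84  0.    0.84 -1.32] F [-0.3  0.1 -0.3] op 94.7
shift tool [90.6  0.1 -0.6] shift in final tool axes [90.6  0.2 -0.4] rot [-0.002   0.0032 -0.0012]
((500.76092529296875, 198.18240356445312), (174.71226501464844, 64.22599792480469), 0.023119591176509857) ends z [np.float64(51.57), np.float64(51.61), np.float64(51.49), np.float64(51.57), np.float64(51.58), np.float64(nan)] [np.float64(51.63), np.float64(51.55), np.float64(51.54), np.float64(51.6)]
1998 ((507.3084716796875, 197.67291259765625), (43.71983337402344, 25.669883728027344), 0.39547133445739746) 81.32208969663088
48 ((437.705810546875, 197.8033447265625), (7.307025909423828, 7.2539567947387695), 45.816650390625) 57.960287721741274
81 ((486.270263671875, 197.86819458007812), (24.90642738342285, 2.3224751949310303), 89.14768981933594) 61.42288384913196
38 ((576.568603515625, 198.49314880371094), (7.368309497833252, 6.105779647827148), 58.01025390625) 57.93748122063815
  return _methods._mean(a, axis=axis, dtype=dtype,
  ret = ret.dtype.type(ret / rcount)
```

View pics/wrist7.png

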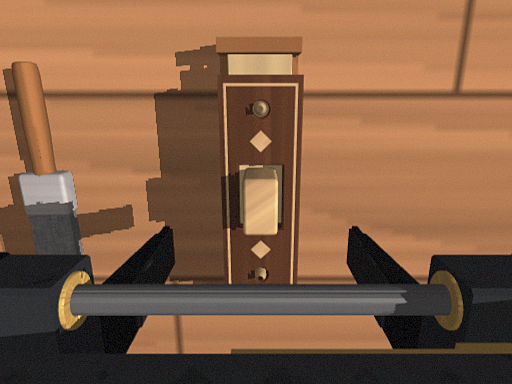

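Flush: the panel top is at 51.6 at every sampled point and the grip stands 29.8 mm above it. Both dowels show through, at (260,109) and (262,272). Now take the grip.

Call:
servo_tool:
  steps: "20 0 -0.4 0 0.003 0 95;20 0 0 0 0 0 95;20 0 0 0 0 0 95;15 0 0 0 0 0 95;10 0 0 0 0 0 95;3 0 0 0 0 0 95;0 0 0 0 0 0 95;0 0 0 0 0 0 95"

```text
t: 14.2
eef_pos: [502.9, 195.6, 48.0]
tcp_rot: [-2.99, 1.559, -2.991]
ft_force: [-0.8, -0.4, 0.1]
opening: 0.999
```

```bash
python3 go.py 507.2 196.6 56 90.1
```

```text
t 14.2 p [502.9 195.6  48. ] tool y [ 0.001  1.    -0.002] z [ 1.    -0.001 -0.011] x [-0.0114 -0.0017 -0.9999]
joints [ 0.25  0.61  1.91  0.    0.63 -1.32] F [-0.8 -0.4  0.1] op 95.0
shift tool [-8.1  1.   4.3] shift in final tool axes [-8.   1.   4.3] rot [-0.0023 -0.0114  0.0017]
```

Call:
servo_tool:
  steps: "-8 1 4.3 -0.002 -0.011 0.002 95;0 0 0 0 0 0 95;0 0 0 0 0 0 95;0 0 0 0 0 0 95;0 0 0 0 0 0 95;0 0 0 0 0 0 95;0 0 0 0 0 0 95;0 0 0 0 0 0 95"

```text
t: 15.0
eef_pos: [508.6, 197.0, 58.9]
tcp_rot: [0.311, 1.566, 0.313]
ft_force: [-0.0, 0.3, 0.3]
opening: 0.999
```

```bash
python3 go.py 507.2 196.6 56 90.1
```

```text
t 15.0 p [508.6 197.   58.9] tool y [-0.002  1.     0.001] z [1.    0.002 0.004] x [ 0.0044  0.0014 -1.    ]
joints [ 0.25  0.59  1.9   0.    0.64 -1.32] F [-0.   0.3  0.3] op 95.0
shift tool [ 2.9 -0.4 -1.4] shift in final tool axes [ 2.9 -0.4 -1.4] rot [ 0.0001  0.0044 -0.0014]
```

Call:
servo_tool:
  steps: "2.5 -0.3 -1 0 0.003 -0.001 95;0 0 0 0 0 0 95;0 0 0 0 0 0 80;0 0 0 0 0 0 65;0 0 0 0 0 0 50;0 0 0 0 0 0 40;0 0 0 0 0 0 40;0 0 0 0 0 0 40"

```text
t: 15.8
eef_pos: [507.4, 196.6, 56.0]
tcp_rot: [0.318, 1.57, 0.32]
ft_force: [-0.1, 0.6, -0.6]
opening: 0.548
```

```bash
python3 go.py 507.2 196.6 56 90.1
```

```text
t 15.8 p [507.4 196.6  56. ] tool y [-0.002  1.     0.   ] z [1.    0.002 0.001] x [ 7.e-04  2.e-04 -1.e+00]
joints [ 0.25  0.59  1.91  0.    0.64 -1.32] F [-0.1  0.6 -0.6] op 52.1
shift tool [-0.  -0.  -0.2] shift in final tool axes [-0.  -0.  -0.2] rot [ 0.      0.0007 -0.0002]
```

Call:
servo_tool:
  steps: "0 0 0 0 0 0 35;0 0 0 0 0 0 28;0 0 0 0 0 0 20;0 0 0 0 0 0 12;0 0 0 0 0 0 12;0 0 0 0 0 0 12;0 0 0 0 0 0 12;0 0 0 0 0 0 12"

```text
t: 16.6
eef_pos: [507.4, 196.6, 56.0]
tcp_rot: [0.365, 1.57, 0.366]
ft_force: [0.0, -0.4, 1.3]
opening: 0.273
```

```bash
python3 go.py 507.2 196.6 56 90.1
```

```text
t 16.6 p [507.4 196.6  56. ] tool y [-0.002  1.     0.   ] z [1.    0.002 0.001] x [ 8.e-04  3.e-04 -1.e+00]
joints [ 0.25  0.59  1.91  0.    0.64 -1.32] F [ 0.  -0.4  1.3] op 26.0
shift tool [-0.   0.  -0.2] shift in final tool axes [-0.   0.  -0.2] rot [-0.0001  0.0008 -0.0003]
```

Gripped at 26.0 mm, with the tool level. Lift slowly.

Call:
servo_tool:
  steps: "-2 0 0 0 0 0 12;-3 0 0 0 0 0 12;-4 0 0 0 0 0 12;-5 0 0 0 0 0 12;-6 0 0 0 0 0 12;-6 0 0 0 0 0 12;-6 0 0 0 0 0 12;-6 0 0 0 0 0 12"

```text
t: 17.4
eef_pos: [505.9, 196.3, 95.5]
tcp_rot: [-2.919, 1.567, -2.917]
ft_force: [-0.1, 0.2, -6.4]
opening: 0.27
```

Call:
servo_tool:
  steps: "-8 0 0 0 0 0 12;-10 0 0 0 0 0 12;-10 0 0 0 0 0 12;-10 0 0 0 0 0 12;-10 0 0 0 0 0 12;-10 0 0 0 0 0 12;-8 0 0 0 0 0 12;-5 0 0 0 0 0 12"

```text
t: 18.2
eef_pos: [506.1, 196.3, 174.0]
tcp_rot: [-2.933, 1.569, -2.931]
ft_force: [-0.6, 0.7, -6.5]
opening: 0.27
```

```bash
python3 go.py 507.2 196.6 186 90.1; python3 cap.py 8 scene
```

```text
t 18.2 p [506.1 196.3 174. ] tool y [-0.002  1.    -0.   ] z [ 1.     0.002 -0.002] x [-2.2e-03 -5.0e-04 -1.0e+00]
joints [ 0.25  0.42  1.81  0.    0.91 -1.32] F [-0.6  0.7 -6.5] op 25.7
shift tool [-12.    0.3   1.1] shift in final tool axes [-12.    0.3   1.1] rot [ 0.     -0.0022  0.0005]
```

View pics/scene8.png

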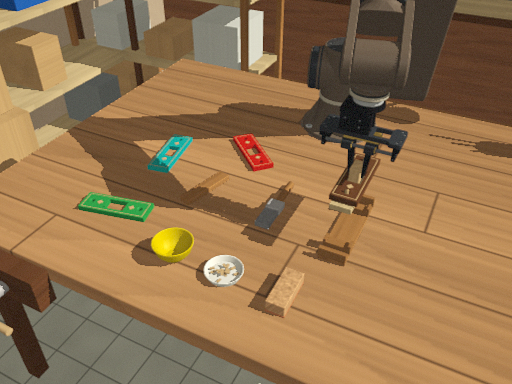

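Carrier and panel are in the air together at about (352,190). The weight reads 6.5 N and the underside is at about 142 mm. Settle, then check that it is level.

Call:
servo_tool:
  steps: "0 0 0 0 -0.002 0 12;0 0 0 0 0 0 12;0 0 0 0 0 0 12;0 0 0 0 0 0 12;0 0 0 0 0 0 12;0 0 0 0 0 0 12;0 0 0 0 0 0 12;0 0 0 0 0 0 12"

```text
t: 19.05
eef_pos: [505.7, 196.2, 173.0]
tcp_rot: [-2.691, 1.569, -2.69]
ft_force: [0.2, -0.5, -6.4]
opening: 0.273
```

```bash
python3 go.py 507.2 196.6 174 90.1; python3 cap.py 9 wrist top; python3 - <<'E'
from h import *
for n in("wrist9","top9"):
    z=load(f"pics/{n}.npz");W=world(z);h=W[...,2];m=(z["d"]>0)&(abs(W[...,0]-507)<125)&(abs(W[...,1]-197)<45)
    for nm,lo,hi in(("panel",163,177),("boardend",148,162)):
        c=W[m&(h>lo)&(h<hi)]
        if len(c)<50: continue
        if nm=="boardend": c=c[abs(c[:,1]-197)<20]
        A=np.c_[c[:,:2]-[507,197],np.ones(len(c))];f=np.linalg.lstsq(A,c[:,2],rcond=None)[0]
        r=abs(A@f-c[:,2])<2; f=np.linalg.lstsq(A[r],c[r,2],rcond=None)[0]
        print(n,nm,len(c),"tilt deg",np.degrees(f[:2]).round(2),"z",f[2].round(1),np.median(c[:,2]).round(1))
E
```

```text
t 19.05 p [505.7 196.2 173. ] tool y [-0.002  1.    -0.001] z [ 1.     0.002 -0.002] x [-0.002 -0.001 -1.   ]
joints [ 0.25  0.42  1.81 -0.    0.91 -1.32] F [ 0.2 -0.5 -6.4] op 26.0
shift tool [-1.   0.4  1.5] shift in final tool axes [-1.   0.4  1.5] rot [ 0.    -0.002  0.001]
wrist9 panel 21774 tilt deg [-0.13 -0.18] z 168.6 168.8
wrist9 boardend 3216 tilt deg [ 0.15 -0.12] z 155.1 154.9
top9 panel 1685 tilt deg [-0.19 -0.02] z 170.3 170.4
top9 boardend 335 tilt deg [-0.23  0.93] z 156.3 156.4
```

View pics/wrist9.png

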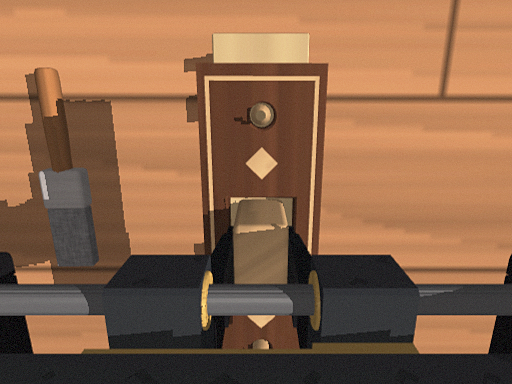

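View pics/top9.png

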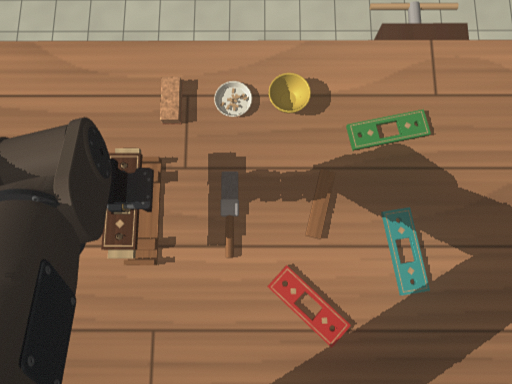

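The panel and board are level within about 0.2°, the panel is flush, and the underside is at about 141 mm. The bystanders sit at the same pixels as before.

```bash
python3 -c "
from cell import order;print(order.job_done())"
```

```text
the job is handed in; nothing more can be done
None
```

The job is handed in at about 19 s: the arm is holding the carrier by its grip, with the dark inlaid panel seated on it, level in the air. I placed the panel over the grip and both dowels, let go, then took the grip and lifted.

**Fit before the lift:** the panel top was within 0.1 mm of the same height at every point sampled. The grip stood 29.8 mm above it (30 mm if flush), and both dowels showed through the holes.

**Final hold:**
- The opening reads 26.0 mm and the wrist force −6.4 N, and the underside is about 141 mm above the bench.
- The wrist camera puts the panel and board within 0.2° of level.
- The top camera agrees on the panel. Its fit to the board ends gave 0.9° across the board, from only 335 partly hidden pixels, and I did not trust it.
- The arm sank about 1 mm in the last 0.8 s before the final check.

**Bystanders:** the dish, bowl, brush and sanding block look unmoved in the top view. I compared them by eye and did not measure them.

**Other disagreement:** with the panel held centred in the jaws, the wrist camera read about 1.5 mm to one side. I therefore lined up the hole and dowel directly in the picture.

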